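# Unlatch the detector's cover with the long T-key

## Task

Release the cover latch of the low white detector module: take the T-key from its stand, lower it down the access well with the square collar until it sits fully over the square stem at the bottom, and with the key turn the stem clockwise (seen from above) to its stop, where the pointer on the cover reaches the double tick. Leave the key standing upright on the stem in that well and let go of it. Do not push about or knock over the bottles or the jar.

Things in the scene. Friction and masses are not known exactly. Their poses are not given: they have to be found in the camera images.
- module: Low white instrument case, fixed, 360 (x) x 260 (y) x 120 high; origin at the centre of its underside, dark front panel on its -x side. Two vertical wells 40 mm wide and 100 deep open in its cover, both at x = -90: the wanted one (y = +30) square with a square steel collar, 54 outside and 6 high; the other (y = -78) round, with a round collar and only a plain round pin in it.
- well_mouth (a point): Centre of the top of the square collar, on the axis of the square well and its stem: module frame (-90, +30, 126) mm; axes as the module's. The well's walls are parallel to the module's sides; its floor is 106 mm below this point, the stem's top 78 mm below it.
- stem_top (a point): Centre of the top of the brass stem in the square well; turns with it. Stem 13 mm square, 28 mm tall, its upper 10 mm tapered to a 6 mm square; faces parallel to this point's x and y. A steel pointer on the cover, 40 to 62 mm from the axis on the -x side of this point, turns with the stem (only to be seen, it cannot be pushed).
- latch (a joint): Angle of the square stem, rad, growing clockwise seen from above: 0 = latched, 1.2 = stop, released; starts between 0 and 0.3. It turns against 0.12 N m of dry friction and stays where it is left. At 0 its faces are parallel to the module's sides and its pointer points to the module's -x (single tick on the cover); at the stop to the double tick, 1.2 rad clockwise from there.
- key: Steel T-key, loose, 0.28 kg, upright in its stand. Origin at the centre of the open lower end of its socket, z up the shank. Socket 23.5 mm square outside, 15.5 inside, 32 deep, sides along the key's x and y (fits the stem every quarter turn, 0.2 rad of play either way); shank 12 thick; crossbar 90 long (x) x 14 wide (y) x 18 high, centre 145 above the origin. Fully down, it stands on the well floor.
- stand: Grey block 70 x 70 x 65 high, fixed to the bench, with a square hole 28 mm wide and 55 mm deep in which the key stands (hole's floor 10 mm above the bench). Origin at the centre of its underside.
- top_bottle: Small clear bottle with a blue cap, 56 dia x 110 high, standing on the rear of the module's cover; origin at the centre of its underside. Bystander.
- amber_bottle: Amber bottle, 72 dia x 150 high, standing on the bench beyond the stand; origin at the centre of its underside. Bystander.
- jar: White screw jar, 60 dia x 60 high, on the bench; origin at the centre of its underside. Bystander.
Things that resemble listed ones, but are neither listed nor needed, are in the scene too. Of the things that look like the key, the larger one is meant.

How it is judged (in metres and radians):
On the way, in this order (a step that is already met when the one before it is completed fails the run):
1. the key, held in the gripper, is lowered over the stem in the square well (z of key in the frame of well_mouth below -0.092 m and horizontal distance between key and well_mouth below 0.006 m and contact force between key and the fingers above 1 N), for 0.2 s.
2. with the key on it, the stem is turned clockwise to its stop (over 1.0 rad) (z of key in the frame of well_mouth below -0.092 m and horizontal distance between key and well_mouth below 0.006 m and value of joint latch above 1 rad), for 0.2 s.
At the end, for the whole second after the job is handed in: The latch reads over 1.0 rad (stop at 1.2); the key stands in the square well with its lower end more than 92 mm below the collar's top (106 is the floor) and within 6 mm of the well's axis, within 0.2 rad of upright, at rest and released (all of step 2 and angle between key's own z axis and vertical below 0.2 rad and linear speed of key below 0.02 m/s); the robot touches nothing.
It fails at once if a bottle or the jar is pushed more than 30 mm or knocked over (distance of any of amber_bottle, jar, top_bottle from where it was at the start of the episode above 0.03 m or angle between any of amber_bottle, jar, top_bottle's own z axis and vertical above 0.5 rad).
It also fails if it takes over 48 s, if anything falls off the work surface, if the arm or the gripper's body presses on something with over 40 N, if the wrist force passes 120 N, or if a joint passes its speed limit or range.

## Robot

A 6-joint arm with a two-finger parallel gripper is mounted at the origin on the work surface. World frame = base frame: x ahead of the robot, y to its left, z up, the work surface at z = 0. Lengths are in mm, angles in degrees, forces in N, time in s.
With the tool pointing down it reaches from about 350 to 1000 mm from the base axis. Payload 7.1 kg.
Tool frame: the origin (TCP) lies midway between the tips of the shut fingers; the grasp point (between the pads) lies 19 mm behind it; x points along the fingers, z is the direction in which the jaws open and shut, and the axes are right-handed (so a half turn about x gives the same grasp; the last joint's range is limited). The gripper opens to 85 mm and grips with 20 to 120 N. Pads are 22 mm wide; open, the fingers measure 114 mm over their backs; the gripper's body (76 mm by 85 mm) begins 54 mm behind the grasp point. The pads swing forward as they close: fully open they stand 13 mm farther back than shut.
Start: joints at [70.187, 24.242, 93.386, -0, 62.372, -1.089], TCP at [200.602, 591.915, 193.619] pointing down, gripper open.
Joint ranges: [-172.04, 172.04], [-51.8, 120.97], [4.93, 147.93], [-75.15, 255.16], [6.16, 154.13], [-145.62, 145.62]. Speed limits (degrees/s): [136.94, 136.94, 172.46, 180, 180, 180].

## Interface

Orientations are given as [roll, pitch, yaw] about the fixed x, y, z axes, in that order (R = Rz(yaw) Ry(pitch) Rx(roll)).
In Python, from cell import r gives the robot as it stands.
- The arm moves only by the shell command python3 -m creep 'ROWS' [OPENING]. ROWS is text: rows parted by semicolons, each of 6 numbers parted by spaces: the shift along the world's x, y, z in mm, then the turn, a rotation vector about the world's x, y, z in rad. A call has 1 to 20 rows; each row is the pose to reach, as a shift and turn from the pose commanded when the call began; what a row does not reach only later rows make up. A row lasts 1/10 s, in which the tool goes at most 50 mm and 8.59 degrees, less where a joint would pass 70% of its speed; a pose out of reach is approached as far as the arm can. A call with a gripper value outside its range is refused whole. OPENING is the opening, from 0 (shut) to 1 (fully open), set as the call begins (- or left out, the last holds). The fingers move at their own pace and stop on an object; the grip force is fixed at half the most. Time passes only in rows, so rows that repeat a pose let the fingers close. It gives the time, the measured TCP pose, the force and the opening at its end, in the units of the state.
- r.read_state(): the state, without advancing time (a new reading comes with each control period).
- r.get_image(name): name is "side" or "top"; returns a dict with "image" (480x640x3 uint8, blue, green, red), "K" (3x3 intrinsics, pixels), "extrinsics" (4x4, takes a point from camera to world coordinates). Camera axes: x right, y up, looking along -z (the intrinsics and any distortion apply to the point x, -y, -z); pixel columns grow to the right and rows downward; lengths in mm; the calibration is good to about 2 mm. A picture is of the moment at which its call begins. There is no depth.
- r.sign_off(): hands the job in, once; it reports no verdict.
The state is a dict: "t": time; "qpos": joint angles; "dq": joint speeds; "joint_efforts": joint torques, N m; "ee_pos": TCP position; "ee_rot": TCP orientation; "force": force on the tool from outside, world axes, zero at the start; "torque": the same for the moment, N m; "opening": finger opening in mm.
Only numpy, scipy, OpenCV 4.12 (cv2) and the standard library are available. Lean on these libraries where they do the work, as an engineer would, in place of code of your own. Each camera call takes 0.05 s, during which the arm holds its last target. There are 200 camera calls.

## Working session

There is one attempt and no reset: what is moved stays moved. The work goes in short steps, Python scripts to look and compute and a shell command to move; the robot and the scene stay as the last step left them, time stands still between calls to the robot, and variables do not carry over. Pictures are saved under pics/ and viewed, about 8 in all and at most 12, crops included, and the job is handed in when it is done.

```bash
mkdir -p pics; ls
cat > h.py <<'E'
import numpy as np,cv2
from cell import r
def grab(n,f):
    d=r.get_image(n); cv2.imwrite(f'pics/{f}.png',d['image']); np.savez(f'pics/{f}.npz',K=d['K'],E=d['extrinsics']); return d
def ray(f,u,v):
    d=np.load(f'pics/{f}.npz');K,E=d['K'],d['E']
    p=np.linalg.inv(K)@[u,v,1]; w=E[:3,:3]@[p[0],-p[1],-p[2]]
    return E[:3,3],w/np.linalg.norm(w)
def atz(f,u,v,z):
    o,w=ray(f,u,v); return o+w*(z-o[2])/w[2]
def proj(f,P):
    d=np.load(f'pics/{f}.npz');K,E=d['K'],d['E']
    c=E[:3,:3].T@(np.array(P,float)-E[:3,3]); q=K@[c[0],-c[1],-c[2]]; return q[:2]/q[2]
def tri(*obs):
    A=np.zeros((3,3));b=np.zeros(3)
    for f,u,v in obs:
        o,w=ray(f,u,v);M=np.eye(3)-np.outer(w,w);A+=M;b+=M@o
    return np.linalg.solve(A,b)
E
python3 - <<'E'
from h import *
for n in('side','top'):
    d=grab(n,n+'0'); print(n,d['K'],d['extrinsics'],[k for k in d])
print(r.read_state())
E
```

```text
pics
side [[454.6239964    0.         321.0240188 ]
 [  0.         454.6239964  235.22439529]
 [  0.           0.           1.        ]] [[-2.23558358e-01  5.63103986e-01 -7.95572474e-01 -1.22772146e+02]
 [-9.74505290e-01 -1.45044196e-01  1.71177161e-01  1.30841030e+01]
 [-1.90026278e-02  8.13557670e-01  5.81173656e-01  6.50681106e+02]
 [ 0.00000000e+00  0.00000000e+00  0.00000000e+00  1.00000000e+00]] ['image', 'K', 'extrinsics']
top [[445.64618589   0.         315.26398548]
 [  0.         445.64618589 234.2979127 ]
 [  0.           0.           1.        ]] [[ 2.34886964e-02  9.82624481e-01 -1.84112493e-01  4.82502769e+02]
 [-9.99453728e-01  1.87978577e-02 -2.71824575e-02 -1.44156112e+02]
 [-2.32492277e-02  1.84650398e-01  9.82529238e-01  9.86595421e+02]
 [ 0.00000000e+00  0.00000000e+00  0.00000000e+00  1.00000000e+00]] ['image', 'K', 'extrinsics']
{'t': 0.1, 'qpos': array([ 7.01864742e+01,  2.42798417e+01,  9.34280797e+01,  3.17987228e-04,
        6.23717315e+01, -1.08926334e+00]), 'dq': array([ 0.03962427, -0.13645847, -0.11069762,  0.10798146, -0.00854124,
       -0.06946227]), 'joint_efforts': array([ 7.17828971e-04, -5.58428442e+01, -2.82444173e+01, -6.92038452e-05,
        2.92289362e-03,  3.04104219e-05]), 'ee_pos': array([200.42708802, 591.40786918, 192.91872037]), 'ee_rot': array([ 178.70823263,   89.92034656, -110.01617747]), 'force': array([-0.75407815, -0.19265389, -0.17991765]), 'torque': array([-0.00350452, -0.02072477, -0.00369257]), 'opening': 85.65147800147447}
```

```bash
sleep 8; ls pics
```

```text
side0.npz
side0.png
top0.npz
top0.png
```

View pics/side0.png

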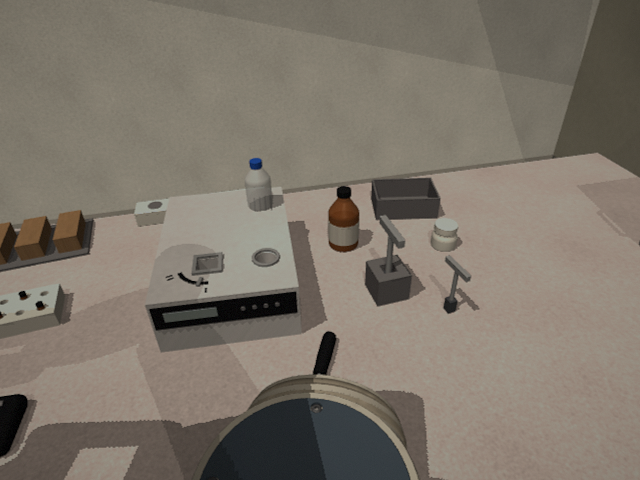

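View pics/top0.png

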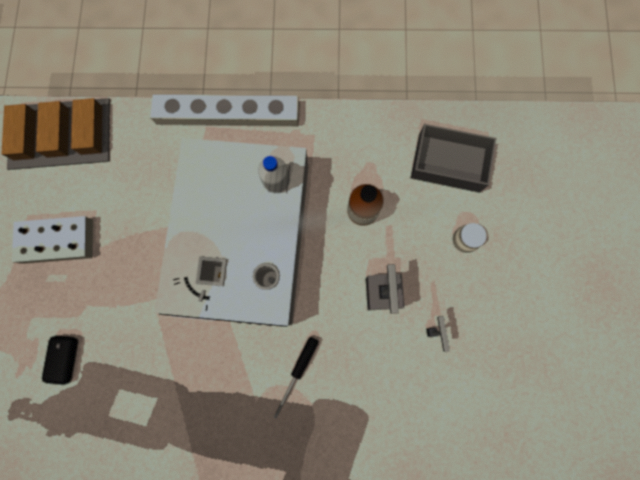

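The larger T-key is at side (392,232) / top (393,288), standing in the grey block. The smaller one, at side (457,268) / top (444,333), is the decoy. The square collar is at side (207,263) / top (211,270), with the round one to its right. I'll confirm in one enlarged montage.

Run:
```python
from h import *
a=cv2.imread('pics/side0.png');b=cv2.imread('pics/top0.png')
c=lambda i,x,y,w,h:cv2.resize(i[y:y+h,x:x+w],(400,300),interpolation=cv2.INTER_CUBIC)
m=np.vstack([np.hstack([c(a,360,205,120,90+0),c(b,355,250,100,75)]),np.hstack([c(a,150,235,100,75),c(b,165,245,100,75)])])
m=cv2.convertScaleAbs(m,alpha=1.5)
cv2.imwrite('pics/m0.png',m)
```

```text
(no output)
```

View pics/m0.png

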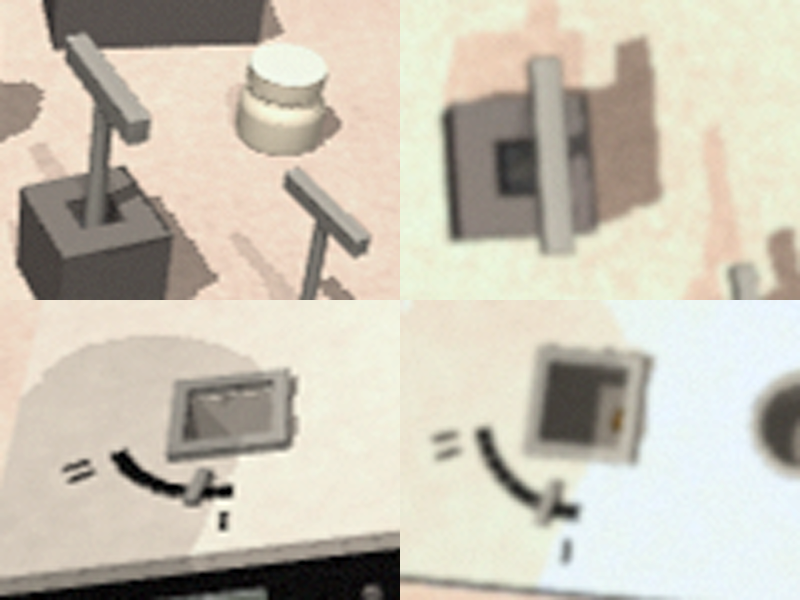

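The crop confirms it: the larger key stands in the grey block's square hole, and the pointer sits a little clockwise of the single tick. Next I'll fit the key, stand and module poses.

Run:
```python
from h import *
from scipy.optimize import least_squares
S1=lambda x,y:('side0',360+x/3.3333,205+y/3.3333)
T1=lambda x,y:('top0',355+(x-400)/4,250+y/4)
S2=lambda x,y:('side0',150+x/4,235+(y-300)/4)
T2=lambda x,y:('top0',165+(x-400)/4,245+(y-300)/4)
def fit(pts,x0,freez=True):
    def f(p):
        c,s=np.cos(p[3]),np.sin(p[3]);R=np.array([[c,-s,0],[s,c,0],[0,0,1]])
        return np.concatenate([proj(o[0],R@np.array(P)+p[:3])-o[1:] for o,P in pts])
    s=least_squares(f,x0,loss='soft_l1');print(np.round(s.x[:3],1),'yaw',np.degrees(s.x[3]).round(1));print(f(s.x).reshape(-1,2).round(1).tolist());return s.x
# module: corners + collar
C=lambda a,b:[-90+27*a,30+27*b,126]
pts=[(('top0',181,140),[180,130,120]),(('top0',306,149),[180,-130,120]),(('top0',290,324),[-180,-130,120]),(('top0',160,313),[-180,130,120]),
(T2(545,347),C(1,1)),(T2(652,356),C(1,-1)),(T2(637,460),C(-1,-1)),(T2(527,452),C(-1,1)),
(S2(172,381),C(1,1)),(S2(288,370),C(1,-1)),(S2(292,440),C(-1,-1)),(S2(168,458),C(-1,1))]
a=atz('top0',211,270,126);print(a)
m=fit(pts,[a[0]+90,a[1]-30,0,0])
c,s=np.cos(m[3]),np.sin(m[3]);R=np.array([[c,-s,0],[s,c,0],[0,0,1]])
w=R@[-90,30,126]+m[:3];print('well',w)
for o in (T2(549,502),S2(199,487)):
    q=R.T@(atz(*o,m[2]+123)-w);print('pointer',q,np.arctan2(q[1],-q[0]))
# key
k0=atz('top0',392.7,288.7,160)
# bar top face ends / corners
L=lambda a,b:[45*a,7*b,0]
kp=[(T1(530,60),L(1,1)),(T1(560,58),L(1,-1)),(T1(574,251),L(-1,-1)),(T1(540,254),L(-1,1)),
(S1(67,38),L(1,1)),(S1(92,35),L(1,-1)),(S1(150,120),L(-1,-1)),(S1(127,122),L(-1,1))]
k=fit(kp,[*k0[:2],160,0])
B=lambda a,b:[35*a,35*b,65]
st=[(T1(452,105),B(1,1)),(T1(452,240),B(-1,1)),(S1(20,188),B(1,1)),(S1(125,165),B(1,-1)),(S1(172,237),B(-1,-1)),(S1(65,257),B(-1,1))]
fit(st,[k[0],k[1],0,0])
```

```text
[569.17634036  81.00474171 126.        ]
[656.2  44.8  -5.3] yaw -3.2
[[0.5, -1.0], [-0.7, -1.7], [-0.4, 0.3], [-3.5, 0.3], [-0.9, -0.6], [-0.5, -0.7], [0.0, 0.8], [0.1, 0.6], [1.5, 0.8], [1.3, 0.2], [0.1, 0.5], [0.9, -0.3]]
well [568.03179695  79.82238161 120.6632137 ]
pointer [-48.95038092  14.41316153  -3.        ] 0.2863520773324744
pointer [-46.94125807  14.40005128  -3.        ] 0.2976538663604467
[ 538.4 -266.6  159.6] yaw 2.5
[[0.4, -0.5], [0.5, -0.2], [-0.4, 0.8], [0.4, 0.2], [-0.3, -0.1], [-1.2, -0.4], [0.2, 0.0], [-0.1, 0.7]]
[ 536.5 -265.6   -1.7] yaw 2.5
[[-0.3, -0.3], [1.1, 0.3], [-0.0, -0.5], [0.1, 0.3], [0.2, -0.3], [-1.1, 0.5]]
```

```bash
python3 -m creep '40 -100 57 0 0 0.04; 60 -140 57 0 0 0.06; 75 -185 57 0 0 0.08; 90 -230 57 0 0 0.1; 108 -275 57 0 0 0.12; 125 -320 57 0 0 0.14; 143 -365 57 0 0 0.16; 160 -410 57 0 0 0.18; 178 -455 57 0 0 0.2; 196 -500 57 0 0 0.22; 214 -545 57 0 0 0.24; 231 -590 57 0 0 0.26; 249 -635 57 0 0 0.28; 267 -680 57 0 0 0.3; 285 -725 57 0 0 0.32; 302 -770 57 0 0 0.33; 320 -815 57 0 0 0.35; 337 -858 57 0 0 0.37; 337 -858 57 0 0 0.37; 337 -858 57 0 0 0.37' 1
python3 - <<'E'
from h import *
s=r.read_state();print(s['qpos'],s['ee_pos'],s['ee_rot'])
grab('side','side1');grab('top','top1')
a=cv2.imread('pics/side1.png')[130:355,250:550];b=cv2.imread('pics/top1.png')[170:395,250:550]
cv2.imwrite('pics/m1.png',np.hstack([cv2.resize(a,(400,300)),cv2.resize(b,(400,300))]))
E
```

```text
t: 2.1
ee_pos: [538.4, -269.7, 249.8]
ee_rot: [-179.8, 90.0, -87.5]
force: [-0.4, 0.6, 1.1]
opening: 85.3
[-2.77171528e+01  1.89732955e+01  9.34199046e+01 -3.94570118e-02
  6.75855972e+01 -1.19989577e+02] [ 538.37045957 -269.65755262  249.82334886] [-179.83056541   89.9578069   -87.54310296]
```

View pics/m1.png

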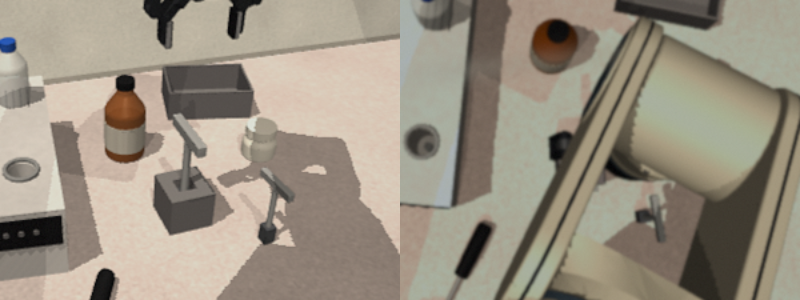

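The gripper hovers above the key, with the bar between the jaws. I'll go down and grip it.

```bash
python3 -m creep '0 0 -30 0 0 0; 0 0 -60 0 0 0; 0 0 -80 0 0 0; 0 0 -100 0 0 0; 0 0 -110 0 0 0; 0 0 -115 0 0 0; 0 0 -115 0 0 0; 0 0 -115 0 0 0'
python3 - <<'E'
from h import *
print(r.read_state()['ee_pos'])
grab('side','side2')
a=cv2.imread('pics/side2.png')[160:340,310:510]
cv2.imwrite('pics/m2.png',cv2.resize(a,(666,600),interpolation=cv2.INTER_CUBIC))
E
```

```text
t: 3.0
ee_pos: [538.1, -266.1, 136.6]
ee_rot: [-119.4, 89.9, -26.9]
force: [1.5, -0.6, 0.2]
opening: 85.4
[ 538.11295029 -266.05588261  136.57660915]
```

View pics/m2.png

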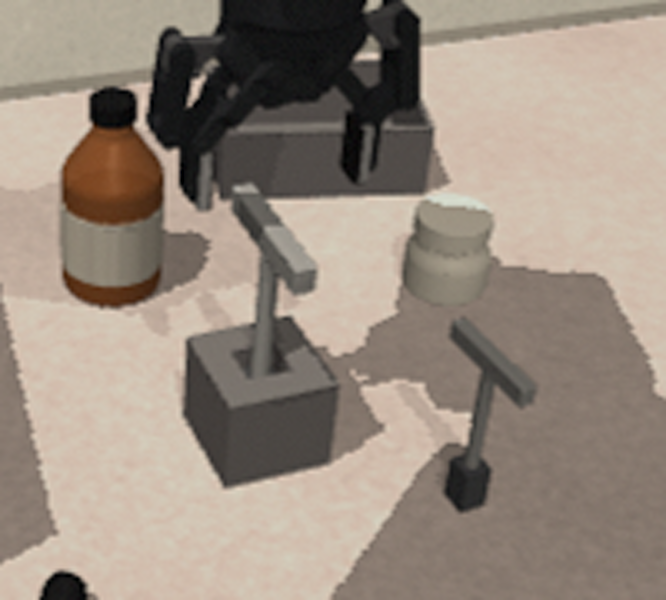

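Run:
```python
from h import *
s=r.read_state();print(s['t'],s['ee_pos'],s['qpos'])
for P in ([538,-266,137],[538,-266,150],[538,-266,164],[538,-224,150],[538,-308,150]):
    q=proj('side2',P);print(P,q,(q-[310,160])*3.333)
print(atz('side2',370,221.5,150),atz('side2',418.7,212.5,150))
grab('side','side3')
a=cv2.imread('pics/side3.png');b=cv2.imread('pics/side2.png');print(cv2.absdiff(a,b).max())
```

```text
3.05 [ 538.23920338 -266.22076987  136.69102845] [-2.74538445e+01  2.61262348e+01  9.90305197e+01  1.42369666e-03
  5.47449824e+01 -1.19938396e+02]
[538, -266, 137] [390.8904713  238.01169228] [269.60794086 260.01297036]
[538, -266, 150] [391.3711845  232.47386902] [271.21015795 241.55540544]
[538, -266, 164] [391.8983622  226.40077403] [272.96724122 221.31377984]
[538, -224, 150] [370.25543416 235.68145493] [200.83136207 252.24628929]
[538, -308, 150] [412.13860079 229.31919675] [340.42795643 231.04088278]
[ 583.88409066 -238.33862296  150.        ] [ 590.37299703 -343.44786275  150.        ]
73
```

Run:
```python
from h import *
grab('side','side4')
a,b,c=[cv2.imread(f'pics/side{i}.png').astype(int) for i in (2,3,4)]
print((abs(a-b).max(2)>25).sum(),(abs(b-c).max(2)>25).sum())
print(np.argwhere(abs(a-b).max(2)>25)[:5])
cv2.imwrite('pics/m4.png',cv2.resize(c[160:340,310:510].astype('uint8'),(444,400),interpolation=cv2.INTER_CUBIC))
```

```text
94 146
[[  6 354]
 [ 10 355]
 [ 84 431]
 [ 84 432]
 [ 94 378]]
```

View pics/m4.png

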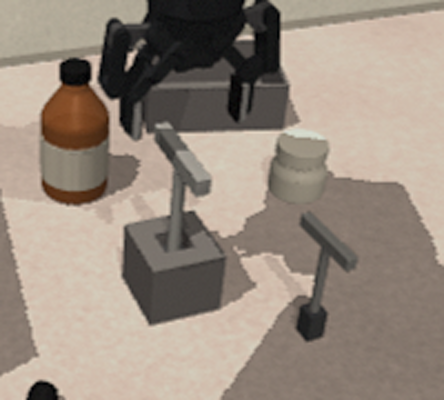

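Run:
```python
from h import *
from scipy.optimize import least_squares
cv2.imwrite('pics/m5.png',np.hstack([cv2.resize(cv2.imread('pics/side1.png')[110:190,350:450],(400,320),interpolation=cv2.INTER_CUBIC),cv2.resize(cv2.imread('pics/side4.png')[160:240,350:450],(400,320),interpolation=cv2.INTER_CUBIC)]))
D=np.array([538.4,-269.7,249.8])-[538.1,-266.1,136.6]
for a,b in (((373.8,165),(370.5,222.5)),((426,158.5),(418.7,213))):
    f=lambda P:np.r_[proj('side1',P+D)-a,proj('side2',P)-b]
    s=least_squares(f,[538,-266,150]);print(s.x,s.fun)
# all three views agree on bench/fixed? top view of TCP at start shadows only
```

```text
[ 519.00139166 -214.62784148  194.0844365 ] [ 0.80968817  0.07043968 -0.87979129 -0.07653837]
[ 550.75700138 -322.37682854  177.12072114] [ 0.61017148  0.09629818 -0.65947863 -0.10407992]
```

View pics/m5.png

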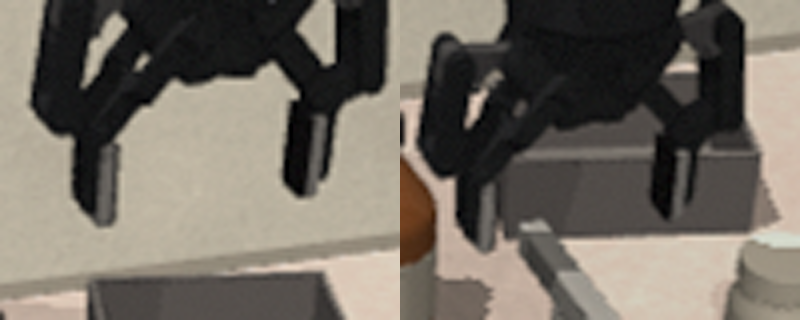

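Run:
```python
from h import *
d=grab('top','top5');grab('side','side5')
print(proj('top1',[538,-227,263]),proj('top1',[538,-227,296]),proj('top1',[587,-250,263]))
for f in('side5','top5'):
    i=cv2.imread(f'pics/{f}.png');i=cv2.resize(i,None,fx=4,fy=4,interpolation=cv2.INTER_CUBIC)
    for z,c in((150,(0,0,255)),(183,(0,255,0))):
        for y in(-223.5,-308.5):
            for x in(527,549):
                u=proj(f,[x,y,z])*4+1.5;cv2.circle(i,tuple(int(t) for t in u),4,c,1)
    for y in (-247,-332):
        u=proj(f,[587,y,150])*4;cv2.circle(i,tuple(int(t) for t in u),4,(255,0,0),1)
    c=(proj(f,[538,-266,160])*4).astype(int);locals()[f]=0
    out=i[c[1]-250:c[1]+250,c[0]-200:c[0]+200]
    cv2.imwrite(f'pics/c_{f}.png',out)
cv2.imwrite('pics/m6.png',np.hstack([cv2.imread('pics/c_side5.png'),cv2.convertScaleAbs(cv2.imread('pics/c_top5.png'),alpha=1.3)]))
```

```text
[377.82584677 284.28315232] [380.28261501 282.68833762] [391.89386039 254.46906613]
```

View pics/m6.png

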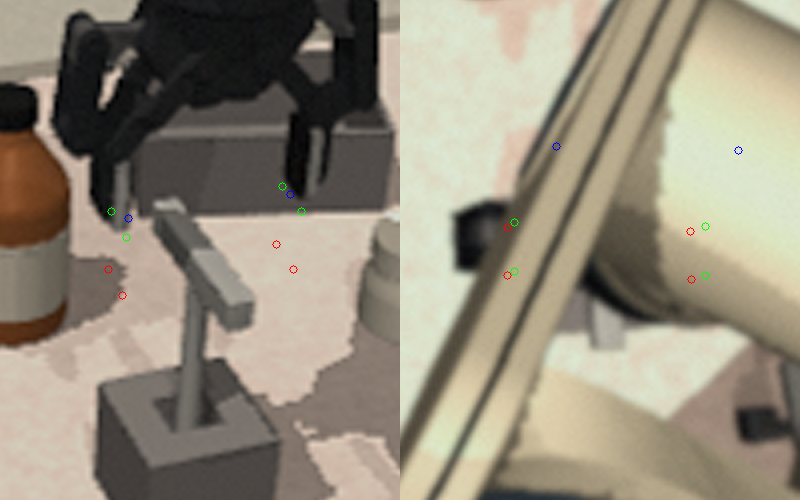

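The camera shows the fingertips about 35 mm higher than the reported TCP implies. Closing here tells the two apart: the fingers stop at 14 mm if the bar is between them, and at 0 if they are above it.

```bash
python3 -m creep '0 0 0 0 0 0; 0 0 0 0 0 0; 0 0 0 0 0 0; 0 0 0 0 0 0; 0 0 0 0 0 0; 0 0 0 0 0 0; 0 0 0 0 0 0; 0 0 0 0 0 0' 0
python3 - <<'E'
from h import *
grab('side','side6');grab('top','top6')
f='side6';i=cv2.imread(f'pics/{f}.png');i=cv2.resize(i,None,fx=4,fy=4,interpolation=cv2.INTER_CUBIC)
for z,c in((136,(0,0,255)),(164,(0,255,255)),(175,(0,255,0))):
    u=proj(f,[538,-266,z])*4+1.5;cv2.circle(i,tuple(int(t) for t in u),4,c,1)
c=(proj(f,[538,-266,160])*4).astype(int)
cv2.imwrite('pics/m7.png',i[c[1]-250:c[1]+150,c[0]-200:c[0]+200])
E
```

```text
t: 4.05
ee_pos: [537.6, -266.1, 135.6]
ee_rot: [66.5, 90.0, 159.0]
force: [0.2, -0.2, 0.1]
opening: 0.2
```

View pics/m7.png

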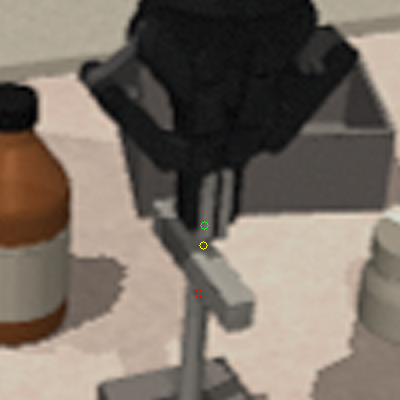

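Opening reads 0.2, so the fingers are above the bar, not around it. The camera reading is right and the tips are about 35 mm higher than reported. I'll open, go 35 mm lower and grip.

```bash
python3 -m creep '0 0 0 0 0 0; 0 0 0 0 0 0; 0 0 0 0 0 0; 0 0 0 0 0 0; 0 0 0 0 0 0; 0 0 0 0 0 0' 1;  python3 -m creep '0 0 -6 0 0 0; 0 0 -12 0 0 0; 0 0 -18 0 0 0; 0 0 -24 0 0 0; 0 0 -30 0 0 0; 0 0 -35 0 0 0;0 0 -35 0 0 0;0 0 -35 0 0 0'; python3 -m creep '0 0 0 0 0 0; 0 0 0 0 0 0; 0 0 0 0 0 0; 0 0 0 0 0 0; 0 0 0 0 0 0; 0 0 0 0 0 0; 0 0 0 0 0 0; 0 0 0 0 0 0' 0
```

```text
t: 4.75
ee_pos: [537.6, -266.1, 135.6]
ee_rot: [143.4, 90.0, -124.1]
force: [0.7, -0.1, 0.5]
opening: 85.0
t: 5.55
ee_pos: [537.6, -266.1, 100.5]
ee_rot: [64.8, 90.0, 157.2]
force: [1.0, -0.0, 0.9]
opening: 85.3
t: 6.35
ee_pos: [537.9, -266.2, 100.9]
ee_rot: [-116.2, 90.0, -23.7]
force: [-0.1, 0.5, 3.1]
opening: 12.9
```

```bash
python3 -m creep '0 0 3 0 0 0; 0 0 8 0 0 0; 0 0 15 0 0 0; 0 0 25 0 0 0; 0 0 35 0 0 0; 0 0 45 0 0 0; 0 0 55 0 0 0; 0 0 65 0 0 0; 0 0 75 0 0 0; 0 0 85 0 0 0; 0 0 95 0 0 0; 0 0 105 0 0 0; 0 0 115 0 0 0; 0 0 125 0 0 0; 0 0 133 0 0 0; 0 0 138 0 0 0; 0 0 140 0 0 0; 0 0 140 0 0 0'
python3 - <<'E'
from h import *
grab('side','side7');grab('top','top7')
i=cv2.imread('pics/side7.png')[90:315,310:470];j=cv2.imread('pics/top7.png')[200:350,310:470]
cv2.imwrite('pics/m8.png',cv2.convertScaleAbs(cv2.resize(i,(400,562),interpolation=cv2.INTER_CUBIC),alpha=1.3))
E
```

```text
t: 8.15
ee_pos: [537.6, -266.1, 240.7]
ee_rot: [-106.2, 90.0, -13.8]
force: [0.8, -0.9, -2.4]
opening: 13.1
```

View pics/m8.png

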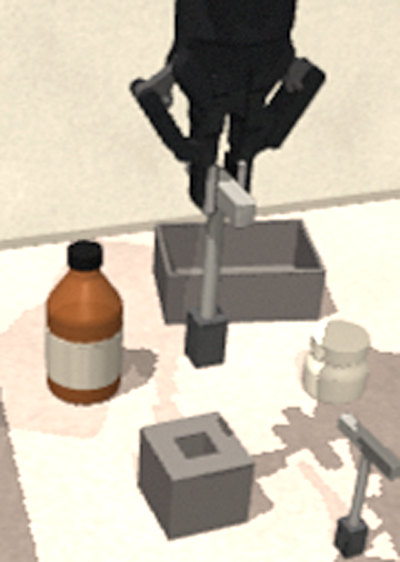

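The grip is on the bar and the key is clear of the stand. I'll compare the socket and bar pixels with the prediction.

Run:
```python
from h import *
f='side7'
g=lambda P:((proj(f,P)-[310,90])*2.5).round(0)
for z0 in(150,):
    a=np.radians(2.5);R=np.array([[np.cos(a),-np.sin(a),0],[np.sin(a),np.cos(a),0],[0,0,1]])
    o=np.array([537.6,-266.1,z0])
    for n,P in dict(bl=[-11.75,11.75,0],bf=[-11.75,-11.75,0],br=[11.75,-11.75,0],tl=[-11.75,11.75,32],tf=[-11.75,-11.75,32],nearTL=[-45,7,154],nearTR=[-45,-7,154],nearBL=[-45,7,136],nearBR=[-45,-7,136],farTL=[45,7,154],shankTop=[0,0,136]).items(): print(n,g(o+R@P))
i=cv2.imread('pics/side7.png')
```

```text
bl [195. 368.]
bf [224. 362.]
br [212. 345.]
tl [198. 332.]
tf [228. 327.]
nearTL [237. 203.]
nearTR [257. 200.]
nearBL [235. 227.]
nearBR [255. 224.]
farTL [185. 146.]
shankTop [218. 196.]
```

The key matches the prediction within about 1 px and is upright: yaw 2.5°, bottom at z≈150. Next I'll refine the well pose using the collar alone.

Run:
```python
from h import *
from scipy.optimize import least_squares
S2=lambda x,y:('side0',150+x/4,235+(y-300)/4)
T2=lambda x,y:('top0',165+(x-400)/4,245+(y-300)/4)
C=lambda a,b:np.array([27*a,27*b,0.])
pts=[(T2(545,347),C(1,1)),(T2(652,356),C(1,-1)),(T2(637,460),C(-1,-1)),(T2(527,452),C(-1,1)),
(S2(172,381),C(1,1)),(S2(288,370),C(1,-1)),(S2(292,440),C(-1,-1)),(S2(168,458),C(-1,1))]
Rz=lambda a:np.array([[np.cos(a),-np.sin(a),0],[np.sin(a),np.cos(a),0],[0,0,1]])
for sel in (pts,pts[:4],pts[4:]):
  for zf in (None,126,121.5):
    f=lambda p:np.concatenate([proj(*[o[0]],Rz(p[3])@P+[p[0],p[1],p[2] if zf is None else zf])-o[1:] for o,P in sel])
    s=least_squares(f,[568,80,126,-.05]);print(len(sel),zf,s.x[:3].round(1),np.degrees(s.x[3]).round(1),abs(s.fun).max().round(2))
# module long edges in the top view
for a,b in (((181,140),(160,313)),((306,149),(290,324)),((160,313),(290,324)),((181,140),(306,149))):
    d=atz('top0',*b,120)-atz('top0',*a,120);print(np.degrees(np.arctan2(d[1],d[0])).round(1))
print('amber',atz('top0',366,205,80),'key@164',atz('top0',392.75,288.75,164),atz('side0',392.7,228.7,164))
```

```text
8 None [568.3  80.4 121. ] -3.1 1.21
8 126 [566.   79.6 126. ] -3.1 1.9
8 121.5 [568.   80.3 125.9] -3.1 1.25
4 None [570.2  84.8  99.2] -4.2 0.62
4 126 [567.6  77.9 126. ] -4.2 1.03
4 121.5 [568.  79. 126.] -4.2 0.96
4 None [556.6  80.3 130.4] -1.9 0.62
4 126 [562.3  80.8 126. ] -1.9 0.69
4 121.5 [568.2  81.4 126. ] -1.9 0.76
177.9
176.6
-93.4
-93.5
amber [ 716.72433168 -223.69472429   80.        ] key@164 [ 538.04123608 -265.52611762  164.        ] [ 530.4562743  -264.81507267  164.        ]
```

```bash
python3 -m creep '0 5 8 0 0 0; 1 15 16 0 0 -0.01; 3 30 24 0 0 -0.03; 5 50 30 0 0 -0.05; 6 72 30 0 0 -0.08; 8 95 30 0 0 -0.1; 10 118 30 0 0 -0.13; 12 141 30 0 0 -0.16; 14 164 30 0 0 -0.18; 16 187 30 0 0 -0.21; 18 210 30 0 0 -0.24; 20 233 30 0 0 -0.26; 22 256 30 0 0 -0.29; 24 279 30 0 0 -0.31; 26 300 30 0 0 -0.34; 28 318 30 0 0 -0.36; 29 332 30 0 0 -0.38; 30 341 30 0 0 -0.39; 30 345 30 0 0 -0.393; 30 345 30 0 0 -0.393'; python3 -m creep '0 0 -8 0 0 0; 0 0 -18 0 0 0; 0 0 -25 0 0 0; 0 0 -25 0 0 0; 0 0 -25 0 0 0'
python3 - <<'E'
from h import *
grab('side','side8');grab('top','top8')
f='side8';i=cv2.imread(f'pics/{f}.png')[150:300,140:280];j=cv2.imread('pics/top8.png')[195:345,140:280]
z=lambda i:cv2.convertScaleAbs(cv2.resize(i,(400,429),interpolation=cv2.INTER_CUBIC),alpha=1.3)
k=cv2.resize(cv2.imread(f'pics/{f}.png')[190:290,150:270],None,fx=5,fy=5,interpolation=cv2.INTER_CUBIC)
cv2.imwrite('pics/m9.png',np.hstack([cv2.convertScaleAbs(k,alpha=1.3),np.vstack([cv2.resize(j,(200,214)),np.zeros((286,200,3),'uint8')])]))
E
```

```text
t: 10.25
ee_pos: [567.5, 79.3, 270.9]
ee_rot: [-94.6, 90.0, -24.6]
force: [0.2, -0.8, -2.9]
opening: 13.2
t: 10.75
ee_pos: [567.4, 78.6, 245.2]
ee_rot: [118.8, 89.9, -171.3]
force: [0.1, 0.3, -2.0]
opening: 12.6
```

View pics/m9.png

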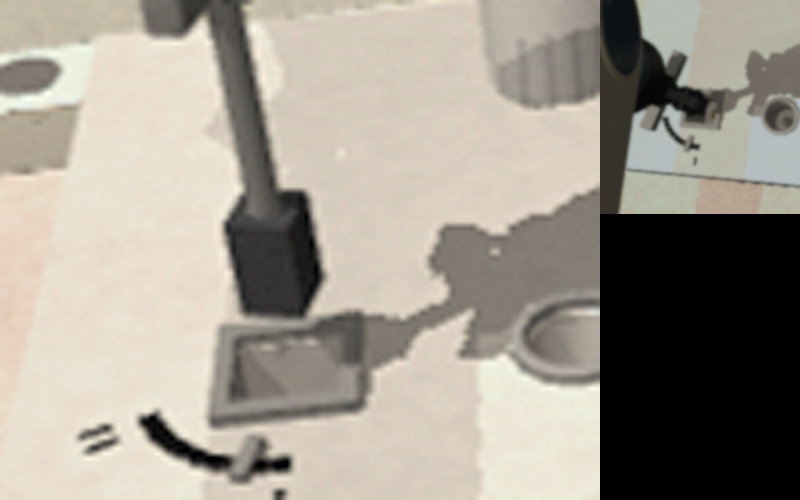

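Run:
```python
from h import *
f='side8';g=lambda P:((proj(f,P)-[150,190])*5).round(0)
Rz=lambda a:np.array([[np.cos(a),-np.sin(a),0],[np.sin(a),np.cos(a),0],[0,0,1]])
o=np.array([567.5,78.8,154.5])
for n,P in dict(bl=[-11.75,11.75,0],bf=[-11.75,-11.75,0],br=[11.75,-11.75,0],tl=[-11.75,11.75,32],tf=[-11.75,-11.75,32],tr=[11.75,-11.75,32],tb=[11.75,11.75,32],sh=[0,0,32],sh2=[0,0,105]).items(): print(n,g(o+Rz(np.radians(-20))@P))
for a,b in((1,1),(1,-1),(-1,-1),(-1,1)):print('collar',g(np.array([567.5,78.8,126])+Rz(np.radians(-3.2))@[27*a,27*b,0]))
```

```text
bl [238. 311.]
bf [301. 315.]
br [322. 276.]
tl [222. 239.]
tf [287. 243.]
tr [308. 205.]
tb [245. 201.]
sh [265. 222.]
sh2 [229.  45.]
collar [223. 319.]
collar [367. 303.]
collar [367. 392.]
collar [215. 410.]
```

Run:
```python
from h import *
from scipy.optimize import least_squares
G=cv2.cvtColor(cv2.imread('pics/side8.png'),cv2.COLOR_BGR2GRAY)
b=cv2.resize(G,None,fx=5,fy=5,interpolation=cv2.INTER_CUBIC)[950:1450,750:1350]
m=(b<75).astype('uint8');m[:180]=0;m[330:]=0;m[:,:200]=0;m[:,340:]=0
cs,_=cv2.findContours(m,0,2);c=max(cs,key=cv2.contourArea);h=cv2.convexHull(c)
print('socket',cv2.approxPolyDP(h,6,True)[:,0].tolist())
g0=cv2.resize(cv2.imread('pics/side0.png',0),None,fx=5,fy=5,interpolation=cv2.INTER_CUBIC)[950:1450,750:1350]
print('col x=290 v300-440',g0[300:440:4,290].tolist());print('col x=250',g0[300:440:4,250].tolist())
print('row y=365',g0[365,190:400:4].tolist())
gt=cv2.resize(cv2.imread('pics/top0.png',0),None,fx=4,fy=4,interpolation=cv2.INTER_CUBIC)
print('top col u=211',gt[250*4:290*4:2,211*4].tolist());print('top row v=268',gt[268*4,192*4:232*4:2].tolist())
```

```text
socket [[257, 180], [307, 198], [322, 278], [302, 317], [243, 311], [225, 224]]
col x=290 v300-440 [139, 139, 140, 138, 128, 107, 96, 87, 61, 71, 95, 96, 82, 91, 93, 91, 91, 92, 92, 92, 93, 94, 94, 93, 96, 99, 95, 80, 62, 74, 108, 135, 141, 139, 142]
col x=250 [137, 137, 137, 137, 136, 127, 110, 96, 93, 69, 66, 82, 90, 78, 79, 78, 77, 78, 77, 76, 76, 76, 74, 73, 74, 90, 101, 95, 82, 65, 71, 107, 139, 134, 107]
row y=365 [137, 137, 138, 140, 142, 134, 114, 97, 99, 99, 83, 56, 45, 66, 75, 78, 77, 79, 85, 91, 92, 92, 93, 91, 91, 91, 91, 92, 94, 93, 93, 93, 92, 92, 91, 90, 91, 96, 107, 114, 117, 108, 91, 85, 120, 153, 163, 158, 158, 158, 159, 160, 159]
top col u=211 [152, 153, 153, 153, 153, 154, 155, 155, 154, 153, 153, 149, 146, 137, 126, 116, 111, 108, 107, 104, 99, 88, 76, 62, 53, 47, 45, 45, 44, 44, 45, 45, 44, 44, 44, 45, 45, 44, 43, 42, 42, 43, 44, 45, 44, 44, 45, 45, 45, 45, 45, 45, 44, 43, 44, 44, 43, 43, 43, 47, 50, 60, 71, 86, 96, 105, 109, 114, 117, 124, 131, 140, 147, 153, 155, 157, 158, 159, 158, 159]
top row v=268 [154, 154, 154, 154, 154, 154, 154, 152, 152, 148, 141, 132, 124, 116, 111, 105, 100, 89, 75, 61, 52, 46, 44, 43, 44, 43, 42, 42, 43, 44, 43, 44, 45, 45, 44, 44, 45, 45, 45, 44, 44, 44, 44, 47, 52, 59, 65, 72, 78, 83, 84, 85, 86, 87, 87, 88, 89, 93, 99, 107, 114, 119, 121, 118, 111, 103, 97, 99, 109, 126, 140, 153, 159, 162, 163, 162, 162, 161, 161, 161]
```

The socket matches its prediction. The collar measures about 3 mm toward −x and +y from the key, so I'll shift by (−2.5, +3) and lower to just above the stem.

```bash
python3 -m creep '-1 1 0 0 0 0; -2.5 3 0 0 0 0; -2.5 3 -5 0 0 0; -2.5 3 -10 0 0 0; -2.5 3 -15 0 0 0; -2.5 3 -20 0 0 0; -2.5 3 -25 0 0 0; -2.5 3 -30 0 0 0; -2.5 3 -35 0 0 0; -2.5 3 -40 0 0 0; -2.5 3 -40 0 0 0'; python3 -m creep '0 0 -6 0 0 0; 0 0 -12 0 0 0; 0 0 -18 0 0 0; 0 0 -24 0 0 0; 0 0 -30 0 0 0; 0 0 -36 0 0 0; 0 0 -42 0 0 0; 0 0 -48 0 0 0; 0 0 -54 0 0 0; 0 0 -60 0 0 0; 0 0 -60 0 0 0'
```

```text
t: 11.95
ee_pos: [564.6, 81.9, 204.7]
ee_rot: [117.2, 89.9, -172.9]
force: [0.1, -0.3, -2.4]
opening: 12.8
t: 13.05
ee_pos: [564.5, 81.8, 144.6]
ee_rot: [117.6, 89.9, -172.4]
force: [-0.4, 0.6, -2.2]
opening: 12.9
```

```bash
python3 -m creep '0 0 -2 0 0 0; 0 0 -4 0 0 0; 0 0 -6 0 0 0; 0 0 -8 0 0 0; 0 0 -10 0 0 0; 0 0 -12 0 0 0; 0 0 -12 0 0 0'; python3 -c "
from h import *
print(r.read_state()['torque'])"
```

```text
t: 13.75
ee_pos: [564.9, 81.9, 133.3]
ee_rot: [117.4, 90.0, -172.6]
force: [-0.2, -0.5, -2.9]
opening: 12.9
[-0.02800806 -0.05495619 -0.02372408]
```

```bash
python3 -m creep '0 0 -2 0 0 0; 0 0 -4 0 0 0; 0 0 -6 0 0 0; 0 0 -8 0 0 0; 0 0 -8 0 0 0'; python3 -c "
from h import *
print(r.read_state()['torque'])"
```

```text
t: 14.25
ee_pos: [565.0, 81.9, 125.3]
ee_rot: [127.9, 90.0, -162.1]
force: [0.6, 0.3, -2.4]
opening: 12.8
[ 0.01186408 -0.06623318 -0.02384145]
```

```bash
python3 -m creep '0 0 -2 0 0 0; 0 0 -4 0 0 0; 0 0 -6 0 0 0; 0 0 -8 0 0 0; 0 0 -8 0 0 0'; python3 -m creep '0 0 -1 0 0 0; 0 0 -2 0 0 0; 0 0 -3 0 0 0; 0 0 -4 0 0 0; 0 0 -4 0 0 0'
```

```text
t: 14.75
ee_pos: [565.0, 81.9, 117.3]
ee_rot: [123.3, 90.0, -166.7]
force: [0.3, -0.3, -3.3]
opening: 13.1
t: 15.25
ee_pos: [565.1, 81.9, 113.5]
ee_rot: [118.0, 90.0, -172.1]
force: [-0.2, 0.4, -3.7]
opening: 13.0
```

```bash
python3 -m creep '0 0 -1 0 0 0; 0 0 -2 0 0 0; 0 0 -2 0 0 0'; python3 -m creep '0 0 -1 0 0 0;  0 0 -1.5 0 0 0; 0 0 -1.5 0 0 0'
```

```text
t: 15.55
ee_pos: [565.0, 81.9, 111.5]
ee_rot: [119.1, 90.0, -171.0]
force: [0.2, -0.5, -3.1]
opening: 13.0
t: 15.85
ee_pos: [565.6, 82.0, 110.9]
ee_rot: [-61.9, 89.9, 8.1]
force: [-1.4, -0.4, 4.7]
opening: 12.7
```

Seated: floor contact at tool z 110.9, so key z≈20 as expected. Now I'll turn clockwise in two stages while watching the forces.

```bash
python3 -m creep '0 0 1 0 0 0; 0 0 1 0 0 -0.05; 0 0 1 0 0 -0.1; 0 0 1 0 0 -0.15; 0 0 1 0 0 -0.2; 0 0 1 0 0 -0.25; 0 0 1 0 0 -0.3; 0 0 1 0 0 -0.35; 0 0 1 0 0 -0.4; 0 0 1 0 0 -0.45; 0 0 1 0 0 -0.5; 0 0 1 0 0 -0.5'; python3 -c "
from h import *
s=r.read_state();print(s['torque'],s['force'],s['qpos'])
grab('side','side9')"
```

```text
t: 17.05
ee_pos: [565.7, 82.2, 111.0]
ee_rot: [-22.8, 89.9, 18.5]
force: [2.5, 1.7, -3.0]
opening: 12.9
[ 0.33966775 -0.53881052  0.10589618] [ 2.51585188  1.70986454 -2.96897572] [ 7.06516214e+00  2.60002519e+01  1.03596406e+02  2.03782035e-02
  5.03257703e+01 -3.42386722e+01]
```

Torque about z is about 0.12 N m, so the stem is turning, and the side forces are small. Continuing.

```bash
python3 -m creep '0 0 0 0 0 -0.05; 0 0 0 0 0 -0.1; 0 0 0 0 0 -0.15; 0 0 0 0 0 -0.2; 0 0 0 0 0 -0.25; 0 0 0 0 0 -0.3; 0 0 0 0 0 -0.35; 0 0 0 0 0 -0.4; 0 0 0 0 0 -0.45; 0 0 0 0 0 -0.5; 0 0 0 0 0 -0.5'; python3 -c "
from h import *
s=r.read_state();print(s['torque'],s['force'])"
```

```text
t: 18.2
ee_pos: [565.7, 82.1, 111.1]
ee_rot: [4.6, 89.9, 17.3]
force: [2.4, 1.4, -5.0]
opening: 12.7
[ 0.44743527 -0.80182341  0.11807452] [ 2.4375487   1.42249991 -5.00305441]
```

```bash
python3 -m creep '0 0 0 0 0 -0.03; 0 0 0 0 0 -0.06; 0 0 0 0 0 -0.08; 0 0 0 0 0 -0.08'; python3 -c "
from h import *
s=r.read_state();print(s['torque'],s['force'])"; python3 -m creep '0 0 0 0 0 -0.02; 0 0 0 0 0 -0.04; 0 0 0 0 0 -0.04'; python3 -c "
from h import *
s=r.read_state();print(s['torque'],s['force'])
grab('side','side10')
k=cv2.resize(cv2.imread('pics/side10.png')[190:290,150:270],None,fx=5,fy=5,interpolation=cv2.INTER_CUBIC)
cv2.imwrite('pics/m10.png',cv2.convertScaleAbs(k,alpha=1.3))"
```

```text
t: 18.6
ee_pos: [565.4, 82.0, 111.1]
ee_rot: [6.6, 90.0, 14.7]
force: [4.1, 1.8, -7.1]
opening: 12.7
[ 0.57329433 -1.17394319  0.06257788] [ 4.10218237  1.77044226 -7.14322539]
t: 18.9
ee_pos: [565.2, 81.9, 111.1]
ee_rot: [11.8, 90.0, 17.5]
force: [4.4, 2.4, -6.3]
opening: 12.9
[ 0.56372289 -1.1792407   0.08279889] [ 4.42897273  2.35583099 -6.2646978 ]
```

View pics/m10.png

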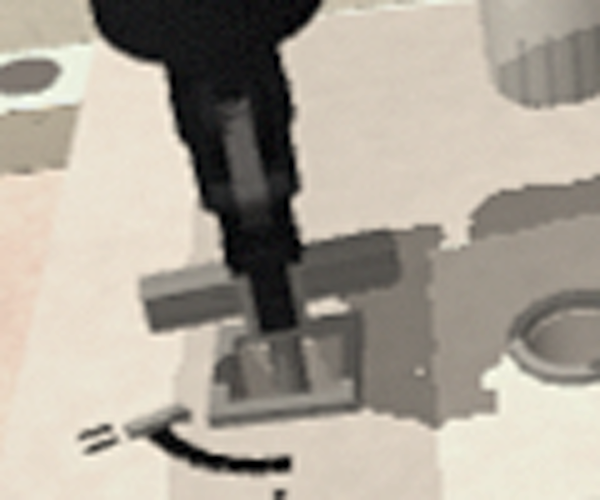

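The pointer now lies at crop (158,421), beside the double tick at (98,438). I'll work out its angle relative to the ticks.

Run:
```python
from h import *
g=lambda u,v,z:atz('side10',150+u/5,190+v/5,z)
# collar centre (285,363) at z 126 ; cover z 120
c=g(285,363,126)
for n,u,v,z in(('ptr tip',128,432,123),('ptr in',188,411,123),('ptr mid',158,421,123),('dbl tick',98,438,120),('single',280,495,120),('arc end',289,463,120)):
    q=g(u,v,z)-c;print(n,q[:2].round(1),np.hypot(*q[:2]).round(1),(np.arctan2(q[1],-q[0])-np.radians(3.2)).round(3), (np.arctan2(q[1],-q[0])+np.radians(3.2)).round(3))
s=r.read_state();from scipy.spatial.transform import Rotation as Ro
R=Ro.from_euler('xyz',s['ee_rot'],degrees=True).as_matrix();print(np.degrees(np.arctan2(R[1,2],R[0,2])),R[:,0])
```

```text
ptr tip [-22.3  56.2] 60.5 1.138 1.249
ptr in [-15.6  35.3] 38.6 1.099 1.211
ptr mid [-18.7  45.8] 49.5 1.128 1.24
dbl tick [-19.3  67.4] 70.1 1.236 1.348
single [-66.3   4.2] 66.4 0.008 0.12
arc end [-49.9   0.8] 50.0 -0.041 0.071
5.777218447116309 [ 3.11173475e-04  7.51851554e-05 -9.99999949e-01]
```

The pointer reads ≈1.1 rad, past the limit but not quite at the stop. I'll turn a bit further.

```bash
python3 -m creep '0 0 0 0 0 -0.03; 0 0 0 0 0 -0.06; 0 0 0 0 0 -0.09; 0 0 0 0 0 -0.12; 0 0 0 0 0 -0.12'
python3 - <<'E'
from h import *
s=r.read_state();print(s['torque'],s['force'])
grab('side','side11')
a,b=[cv2.resize(cv2.imread(f'pics/side{i}.png',0),None,fx=5,fy=5,interpolation=cv2.INTER_CUBIC)[950:1450,750:1350] for i in(10,11)]
d=cv2.absdiff(a,b)
print('diff near pointer',d[395:450,80:200].max(),'bar',d[230:340,130:400].max())
for u in(135,145,158,170,182):print(u,a[400:450:5,u].tolist(),b[400:450:5,u].tolist())
E
```

```text
t: 19.45
ee_pos: [565.2, 81.9, 111.2]
ee_rot: [-25.7, 90.0, -26.8]
force: [4.5, 1.9, -6.3]
opening: 13.1
[ 0.52121257 -1.26405427  0.26605368] [ 4.51653305  1.92676865 -6.32338499]
diff near pointer 95 bar 165
135 [174, 177, 177, 170, 142, 126, 92, 84, 150, 181] [176, 178, 150, 128, 99, 70, 100, 165, 183, 175]
145 [175, 177, 175, 154, 131, 102, 69, 87, 152, 180] [176, 160, 133, 109, 75, 53, 81, 128, 162, 177]
158 [178, 174, 146, 126, 103, 71, 35, 5, 15, 83] [164, 135, 113, 78, 51, 20, 10, 8, 17, 81]
170 [171, 148, 120, 93, 71, 81, 65, 15, 6, 3] [130, 106, 73, 81, 150, 152, 76, 12, 8, 2]
182 [152, 130, 89, 57, 81, 146, 170, 153, 63, 9] [144, 96, 72, 117, 156, 162, 163, 152, 64, 7]
```

The pointer advanced and the torque rose to 0.27 N m, so it is at the stop. I'll ease the torque, lower 1 mm, release and retract straight up.

```bash
python3 -m creep '0 0 -0.5 0 0 0.03; 0 0 -1 0 0 0.05; 0 0 -1 0 0 0.05'; python3 -m creep '0 0 0 0 0 0; 0 0 0 0 0 0; 0 0 0 0 0 0; 0 0 0 0 0 0; 0 0 0 0 0 0; 0 0 0 0 0 0; 0 0 0 0 0 0; 0 0 0 0 0 0' 1;  python3 -m creep '0 0 3 0 0 0; 0 0 8 0 0 0; 0 0 15 0 0 0; 0 0 25 0 0 0; 0 0 40 0 0 0; 0 0 60 0 0 0; 0 0 80 0 0 0; 0 0 100 0 0 0; 0 0 120 0 0 0; 0 0 130 0 0 0; 0 0 130 0 0 0; 0 0 130 0 0 0'
python3 - <<'E'
from h import *
grab('side','side12');grab('top','top12')
b=cv2.resize(cv2.imread('pics/side12.png',0),None,fx=5,fy=5,interpolation=cv2.INTER_CUBIC)[950:1450,750:1350]
for u in(135,145,158,170,182):print(u,b[400:450:5,u].tolist())
# expected bar outline, key standing at the well axis, yaw ~ -90: mean gray inside the bar top face vs outside
w=np.array([567,80,0]);f='side12'
for x,y,z in((566,82,174),(566,124,174),(566,40,174),(559,42,165),(559,122,165)): print(((proj(f,[x,y,z])-[150,190])*5).round())
print(b[150:340:10,190].tolist());print(b[150:340:10,350].tolist())
E
```

```text
t: 19.8
ee_pos: [565.7, 82.0, 111.0]
ee_rot: [10.8, 89.9, 12.6]
force: [3.0, 2.7, 4.5]
opening: 13.3
t: 20.6
ee_pos: [565.1, 81.9, 110.1]
ee_rot: [-121.7, 90.0, -119.9]
force: [0.2, -0.4, -0.1]
opening: 85.6
t: 21.8
ee_pos: [564.8, 81.9, 239.8]
ee_rot: [-174.3, 90.0, -172.5]
force: [0.3, 0.4, -0.2]
opening: 85.3
135 [172, 172, 147, 125, 96, 70, 102, 163, 177, 170]
145 [173, 157, 130, 107, 72, 50, 80, 125, 158, 173]
158 [161, 132, 109, 74, 48, 19, 12, 9, 18, 80]
170 [136, 115, 78, 82, 149, 153, 78, 14, 7, 5]
182 [156, 107, 85, 132, 171, 177, 178, 166, 70, 10]
[262. 254.]
[142. 271.]
[381. 237.]
[380. 269.]
[152. 302.]
[172, 169, 169, 169, 170, 170, 168, 169, 170, 167, 169, 140, 108, 115, 66, 71, 63, 98, 152]
[156, 155, 155, 154, 155, 155, 155, 156, 151, 108, 112, 72, 68, 69, 87, 162, 137, 112, 63]
```

Run:
```python
from h import *
b=cv2.resize(cv2.imread('pics/side12.png',0),None,fx=5,fy=5,interpolation=cv2.INTER_CUBIC)[950:1450,750:1350]
print('left end row300',b[300,120:180:5].tolist());print('right end row250',b[250,360:420:5].tolist())
a=cv2.imread('pics/side0.png',0).astype(int);c=cv2.imread('pics/side12.png',0).astype(int)
for n,(x0,x1,y0,y1) in dict(top_bottle=(244,274,180,212),amber=(326,361,186,252),jar=(430,460,218,250)).items():print(n,np.median(abs(a-c)[y0:y1,x0:x1]))
```

```text
left end row300 [169, 169, 173, 164, 117, 76, 71, 76, 78, 79, 80, 79]
right end row250 [113, 109, 104, 96, 90, 74, 85, 132, 159, 160, 157, 157]
top_bottle 11.0
amber 9.0
jar 15.0
```

```bash
python3 -c "
from cell import r
print(r.sign_off())"
```

```text
the job is handed in; nothing more can be done
None
```

The latch is released: the key stands let go on the stem in the square well, and I handed the job in at about 22 s.

**What I did:** I took the larger T-key from its stand and lowered it over the stem. It touched the well floor where predicted, with the key's lower end at z≈20 mm. I then turned the stem clockwise to its stop, eased the torque, opened the gripper and withdrew straight up.

**Last checks:**
- **Latch:** the pointer read about 1.1 rad. On the last small turn it moved further and the torque rose from 0.08 to 0.27 N m, which fits the stop at 1.2. After release the pointer had not moved.
- **Key:** both ends of the crossbar were within a few mm of the upright prediction in the side image.
- **Robot:** the gripper was clear, with force near 0 N.

**What disagreed or failed:**
- **Reported height:** the fingertips stood about 35 mm higher in the images than the reported TCP implied. My first grip attempt closed above the bar, and the second, 35 mm lower, held.
- **Camera views:** the two views differed by about 5 mm, so I corrected the key's position from close by before lowering it.
- **Bottles and jar:** a rough brightness comparison showed only small changes, which I put down to shadow. I didn't re-measure their positions, but no move touched them.
- **Final images:** the final state was checked from pixel values only, since all 12 picture views were used.

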